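# Sweep the bottle parts into the draining tray

## Task

Sweep the green screw ring, the white screw ring and the bottle teat across the worktop, up the ramp and into the open end of the draining tray, until each lies wholly on the tray's level floor, past the ramp, with the rings flat and the teat still standing. Push them steadily along the surface with the fingers: do not pick them up, tip them over or flick them. Leave the blue soother, the white cup and the feeding bottle where they are, and take the hand away at the end.

Things in the scene. Friction and masses are not known exactly. Their poses are not given: they have to be found in the camera images.
- tray: fixed blue-grey plastic draining tray. Origin: centre of its underside, on the worktop; z up, y points out through the open end. Floor 3 mm thick, 220 mm wide inside (x -110 to +110 mm), level from the back wall at y -85 to y +85 mm; from y +85 to +110 mm a full-width ramp slopes down to the worktop. Side walls (to y +85) and back wall 5 mm thick, 7 mm at the rim, tops 28.5 mm above the worktop
- ring_green: loose green plastic screw ring of a feeding bottle, lying flat, 47 mm across, 18 mm high, 18 g, straight-sided; solid for contact. Origin: centre of its underside; z up
- ring_white: loose white plastic screw ring, the same shape: 47 mm across, 18 mm high, 18 g. Origin: centre of its underside; z up
- teat: loose cream-coloured bell-shaped bottle teat standing on its round flange, flange 44 mm across, 40 mm high with the nipple up, 12 g; push it low, at the flange. Origin: centre of its underside; z up
- soother: bystander: bright blue baby's soother lying on its shield, 33 x 47 mm, 23 mm high, loose. Origin: centre of its underside
- cup: bystander: white round cup with a green foot, 61 mm across, 44 mm high, loose, open at the top. Origin: centre of its underside
- bottle: bystander: clear feeding bottle standing on the worktop, 54 mm across, 88 mm high, loose. Origin: centre of its underside
Not all that is in view belongs to the job. Of the things shaped like the ring_green, the green one is meant.

How it is judged (in metres and radians):
At the end, for the whole second after the job is handed in: both rings and the teat rest on the tray's level floor between its walls, centres less than 60 mm from the tray's centre towards the open end, rings flat and teat standing within 0.2 rad, at rest (under 20 mm/s); soother, cup and bottle within 15 mm of where they stood (y of ring_green in the frame of tray between -0.085 and 0.06 m and x of ring_green in the frame of tray between -0.11 and 0.11 m and height (world z) of each of ring_green, ring_white, teat below 0.01 m and angle between each of ring_green, ring_white, teat's own z axis and vertical below 0.2 rad and linear speed of each of ring_green, ring_white, teat below 0.02 m/s and y of ring_white in the frame of tray between -0.085 and 0.06 m and x of ring_white in the frame of tray between -0.11 and 0.11 m and y of teat in the frame of tray between -0.085 and 0.06 m and x of teat in the frame of tray between -0.11 and 0.11 m and distance of each of soother, cup, bottle from where it was at the start of the episode below 0.015 m); the robot touches nothing.
It fails at once if a ring or the teat was lifted off the surface (underside over 12 mm above the worktop) (height (world z) of any of ring_green, ring_white, teat above 0.012 m).
It fails at once if a ring or the teat was tipped over (more than 0.8 rad) (angle between any of ring_green, ring_white, teat's own z axis and vertical above 0.8 rad).
It fails at once if a ring or the teat was flicked (faster than 0.8 m/s) (linear speed of any of ring_green, ring_white, teat above 0.8 m/s).
It fails at once if the soother, the cup or the bottle was moved more than 15 mm or tipped (distance of any of soother, cup, bottle from where it was at the start of the episode above 0.015 m or angle between any of soother, cup, bottle's own z axis and vertical above 0.4 rad).
It also fails if it takes over 61 s, if anything falls off the work surface, if the arm or the gripper's body presses on something with over 40 N, if the wrist force passes 120 N, or if a joint passes its speed limit or range.

## Robot

A 6-joint arm with a two-finger parallel gripper is mounted at the origin on a cart in front of the work surface, level with it; the furniture and walls round the work are solid. World frame = base frame: x ahead of the robot, y to its left, z up, the work surface at z = 0. Lengths are in m, angles in degrees, forces in N, time in s.
With the tool pointing down it reaches from about 0.35 to 0.875 m from the base axis. Payload 4.2 kg.
Tool frame: the origin (TCP) lies midway between the tips of the shut fingers; the grasp point (between the pads) lies 19 mm behind it; z points along the fingers, y is the line along which they close (so a half turn about z gives the same grasp; the last joint's range is limited). The gripper opens to 87 mm and grips with 3 to 60 N. Pads are 19 mm wide; open, the fingers measure 117 mm over their backs; the gripper's body (75 mm by 190 mm) begins 51 mm behind the grasp point.
Start: joints at [91.65, 22.042, 0.453, 0, -68.411, -14.817], TCP at [0.142, 0.609, 0.223] pointing down, gripper open.
Joint ranges: [-179.83, 179.83], [-69.29, 118.12], [-61.27, 80.66], [-181.25, 117.63], [-171.15, -9.14], [-177.46, 177.46]. Speed limits (degrees/s): [159.86, 159.86, 180, 180, 180, 180].

## Interface

Orientations are given as [roll, pitch, yaw] about the fixed x, y, z axes, in that order (R = Rz(yaw) Ry(pitch) Rx(roll)).
In Python, from workcell import env gives the robot as it stands. The module is installed in compiled form; this text tells all that it offers. Calls block until the motion is done:
- env.goto(position, orientation): joint-space move of the TCP to a pose.
- env.move_straight(position, rotation=None, rate=0.15, force_limit=None): straight line of the TCP; rotation=None keeps the orientation; rate is the mean speed in m/s. With force_limit (N) it stops when the force on the tool has changed by that much, and returns True; else False.
- env.set_joints(angles): joint-space move.
- env.gripper_to(opening, grasp_force=None): opening from 0.0 (shut) to 1.0 (fully open); grasp_force is the grip in N (None keeps the last); returns when the fingers have stopped.
- env.dwell(seconds).
- env.inverse_kinematics(position, orientation): joint angles nearest the present ones, or None.
- env.read_state(): the state.
- env.grab_frame(name): name is "side" or "top" or "wrist"; returns a dict with "image" (400x640x3 uint8, blue, green, red), "fx", "fy", "cx", "cy" (pixels), "D" ([k1, k2, p1, p2, k3] as OpenCV has them; the pictures are not rectified), "position" and "orientation" of the camera in the world. Camera axes: x right, y up, looking along -z (the intrinsics and any distortion apply to the point x, -y, -z); pixel columns grow to the right and rows downward; lengths in m; the calibration is good to about 2 mm. A picture is of the moment at which its call begins. There is no depth.
A pose or a line that the arm cannot do raises env.Unreachable and nothing moves.
- env.close_job(): hands the job in; it is judged then, once.
Trained networks look in a picture, given as the dict that the camera call returned (one of the last four; its "shot" number tells which), for a name from the list of things; names that differ only in an ending like _2 or _b are one class to them, and where a whole thing is asked for, a point or a joint stands for the part that bears it (a point fixed in the world has none). Each returns a list of dicts, best first, with "score" (0 to 1); they miss things now and then, are a little off and sometimes report something else, mostly with a low value. They report only what shows in the picture. A call takes as long as a camera call. They do not tell look-alikes from the thing itself.
- env.search_frame(picture, thing): "xyz" ([x, y, z] in m, in world coordinates, good to about 4 mm: the middle of the surface that is visible of it).
- env.trace(picture, thing): "mask" (400x640 bool, what is visible of it).
The state is a dict: "clock": time; "joint_positions": joint angles; "qvel": joint speeds; "joint_torque": joint torques, N m; "position": TCP position; "tool_rot": TCP orientation; "force": force on the tool from outside, world axes, zero at the start; "wrist_torque": the same for the moment, N m; "opening": opening from 0.0 (shut) to 1.0 (fully open); "finger_force": force on a finger pad.
Only numpy, scipy, OpenCV 4.12 (cv2) and the standard library are available. Lean on these libraries where they do the work, as an engineer would, in place of code of your own. Each camera call takes 0.05 s, during which the arm holds its last target. There are 200 camera calls.

## Working session

There is one attempt and no reset: what is moved stays moved. The work goes in short steps, each a Python script; the robot and the scene stay as the last script left them, time stands still between calls to the robot, and variables do not carry over. Pictures are saved under pics/ and viewed, at most 10 in all, crops included, and the job is handed in when it is done.

```bash
mkdir -p pics; python3 - <<'E'
from workcell import env
import cv2
s=env.read_state(); print(s["clock"],s["position"],s["tool_rot"])
for c in ("top","side"):
    p=env.grab_frame(c); cv2.imwrite(f"pics/{c}0.png",p["image"])
    print(c,p["position"],p["orientation"],p["fx"],p["D"])
    for n in ("tray","ring_green","ring_white","teat","soother","cup","bottle"):
        print(n,[([round(float(v),3) for v in d["xyz"]],round(d["score"],2)) for d in env.search_frame(p,n)])
print(env.read_state()["clock"])
E
```

```text
0.0 [0.14218735 0.60799832 0.22145376] [ 1.79874818e+02 -6.10347295e-03 -1.31740687e+01]
top [0.44846147 0.05044949 1.27725992] [  2.09650779  -0.7678869  -88.85349391] 506.0749003982655 [-0.04214487  0.          0.          0.          0.        ]
tray [([0.481, -0.259, -0.0], 0.67)]
ring_green [([0.543, 0.055, 0.019], 0.18)]
ring_white []
teat [([0.519, 0.243, 0.017], 0.74)]
soother [([0.644, -0.012, 0.005], 0.49)]
cup [([0.373, 0.211, 0.01], 0.72)]
bottle [([0.628, 0.334, 0.079], 0.62)]
side [0.51592056 1.04086928 0.45972039] [  67.29674073   -1.40701377 -179.8543142 ] 460.47154180894194 [-0.017895  0.        0.        0.        0.      ]
tray [([0.481, -0.277, 0.007], 0.74), ([0.646, -0.004, 0.005], 0.43)]
ring_green [([0.438, 0.042, 0.013], 0.48)]
ring_white [([0.547, 0.068, 0.014], 0.5)]
teat [([0.525, 0.259, 0.017], 0.91)]
soother [([0.642, -0.004, 0.007], 0.42)]
cup [([0.374, 0.235, 0.027], 0.64)]
bottle [([0.629, 0.357, 0.053], 0.75)]
0.8
```

View pics/top0.png

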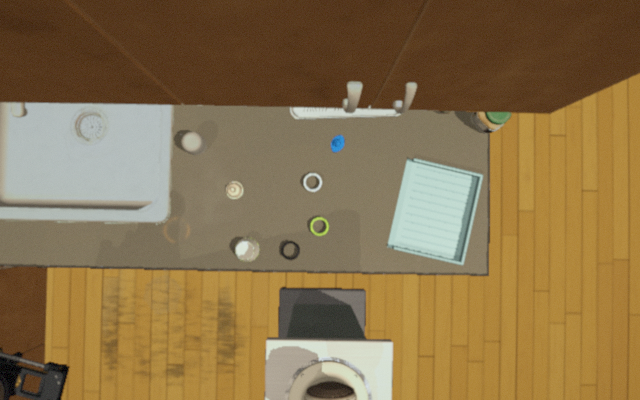

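View pics/side0.png

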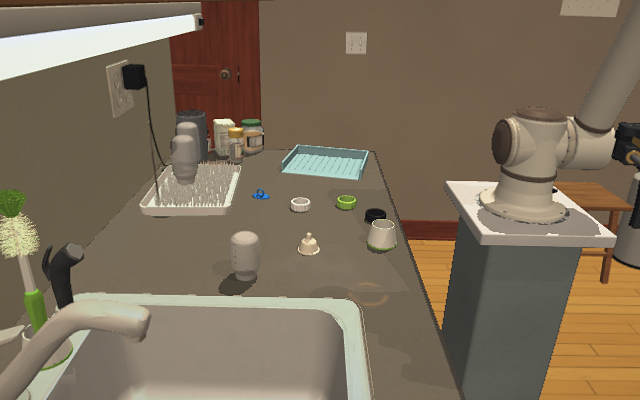

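The top view shows three rings: lime green (319,226), white (313,183) and black (290,250). The green ring and the white ring fit the description, and the black one is a decoy. The teat is at (234,190), the cup at (246,249), the bottle at (191,142), the soother at (337,143) and the tray at (437,210) with its open end to the left. Next I'll make one enlarged metric crop to confirm this.

```bash
cat > h.py <<'E'
from workcell import env
import numpy as np, cv2
from scipy.spatial.transform import Rotation as R
def cam(p):
    Rc=R.from_euler("xyz",p["orientation"],degrees=True).as_matrix()@np.diag([1,-1,-1])
    K=np.array([[p["fx"],0,p["cx"]],[0,p["fy"],p["cy"]],[0,0,1.]])
    return Rc,np.array(p["position"]),K,np.array(p["D"],float)
def proj(p,X):
    Rc,t,K,D=cam(p); rv=cv2.Rodrigues(Rc.T)[0]
    return cv2.projectPoints(np.asarray(X,float).reshape(-1,3),rv,-Rc.T@t,K,D)[0].reshape(-1,2)
def unproj(p,uv,z):
    Rc,t,K,D=cam(p); q=cv2.undistortPoints(np.asarray(uv,float).reshape(-1,1,2),K,D).reshape(-1,2)
    d=np.c_[q,np.ones(len(q))]@Rc.T
    return t+d*((z-t[2])/d[:,2])[:,None]
def rectify(p,z,x=(.3,.72),y=(-.4,.4),s=1000):
    # up = +x, left = +y
    rows=np.arange(x[1],x[0],-1/s); cols=np.arange(y[1],y[0],-1/s)
    Y,X=np.meshgrid(cols,rows); uv=proj(p,np.c_[X.ravel(),Y.ravel(),np.full(X.size,z)]).astype(np.float32)
    return cv2.remap(p["image"],uv[:,0].reshape(X.shape),uv[:,1].reshape(X.shape),cv2.INTER_CUBIC)
def hsvc(p,lo,hi,box,z):
    h=cv2.cvtColor(p["image"],cv2.COLOR_BGR2HSV); m=cv2.inRange(h,np.array(lo),np.array(hi))
    k=np.zeros_like(m); a,b,c,d=box; k[b:d,a:c]=m[b:d,a:c]
    n,l,st,ce=cv2.connectedComponentsWithStats(k); 
    if n<2: return None
    i=1+st[1:,4].argmax(); u=np.array([[st[i,0]+st[i,2]/2-.5,st[i,1]+st[i,3]/2-.5]])
    return unproj(p,u,z)[0].round(4),st[i]
E
python3 - <<'E'
from h import *
p=env.grab_frame("top")
im=rectify(p,.018)
for v in range(0,800,50): cv2.line(im,(v,0),(v,6 if v%100 else 14),(0,0,255),1)
cv2.imwrite("pics/rect.png",im)
for n in ("tray","ring_green","ring_white","teat","soother","cup","bottle"):
    for d in env.trace(p,n):
        m=d["mask"]; v,u=np.nonzero(m)
        c=[[(u.min()+u.max())/2,(v.min()+v.max())/2]]
        print(n,round(d["score"],2),c,m.sum(),unproj(p,c,.009)[0].round(3))
        if n=="tray":
            print(cv2.minAreaRect(np.c_[u,v].astype(np.float32)))
            h=cv2.convexHull(np.c_[u,v].astype(np.int32)); a=cv2.approxPolyDP(h,5,True).reshape(-1,2)
            for q in a: print(q,unproj(p,[q],0)[0].round(3),unproj(p,[q],.0285)[0].round(3))
g=p["image"]
print("green",hsvc(p,(30,100,60),(50,255,255),(290,200,350,260),.012))
print("white",hsvc(p,(0,0,150),(180,60,255),(295,165,335,200),.012))
print("teat",hsvc(p,(5,20,130),(40,150,255),(215,170,255,210),.004))
print("soother",hsvc(p,(95,100,60),(125,255,255),(320,125,355,165),.01))
E
```

```text
tray 0.72 [[np.float64(434.5), np.float64(211.5)]] 7115 [ 0.478 -0.261  0.009]
((434.5411682128906, 210.56471252441406), (78.09497833251953, 93.71397399902344), 12.52880573272705)
[481 175] [ 0.573 -0.382  0.   ] [ 0.571 -0.372  0.028]
[462 263] [ 0.349 -0.335  0.   ] [ 0.351 -0.326  0.028]
[388 245] [ 0.391 -0.146  0.   ] [ 0.392 -0.141  0.028]
[408 160] [ 0.608 -0.194  0.   ] [ 0.604 -0.188  0.028]
ring_green 0.59 [[np.float64(319.5), np.float64(226.5)]] 101 [0.434 0.028 0.009]
ring_green 0.52 [[np.float64(290.0), np.float64(250.5)]] 148 [0.373 0.101 0.009]
ring_white 0.57 [[np.float64(311.5), np.float64(183.5)]] 6 [0.542 0.05  0.009]
teat 0.54 [[np.float64(234.0), np.float64(190.0)]] 237 [0.521 0.244 0.009]
soother 0.44 [[np.float64(337.0), np.float64(143.5)]] 176 [ 0.644 -0.012  0.009]
cup 0.72 [[np.float64(246.5), np.float64(249.5)]] 456 [0.373 0.209 0.009]
bottle 0.89 [[np.float64(193.5), np.float64(142.5)]] 429 [0.639 0.35  0.009]
green (array([0.4368, 0.0296, 0.012 ]), array([310, 216,  19,  20, 179], dtype=int32))
white (array([0.5441, 0.048 , 0.012 ]), array([303, 173,  20,  20, 168], dtype=int32))
teat (array([0.523 , 0.2439, 0.004 ]), array([ 215,  170,   40,   40, 1514], dtype=int32))
soother (array([ 0.6453, -0.0117,  0.01  ]), array([331, 135,  13,  17, 177], dtype=int32))
```

View pics/rect.png

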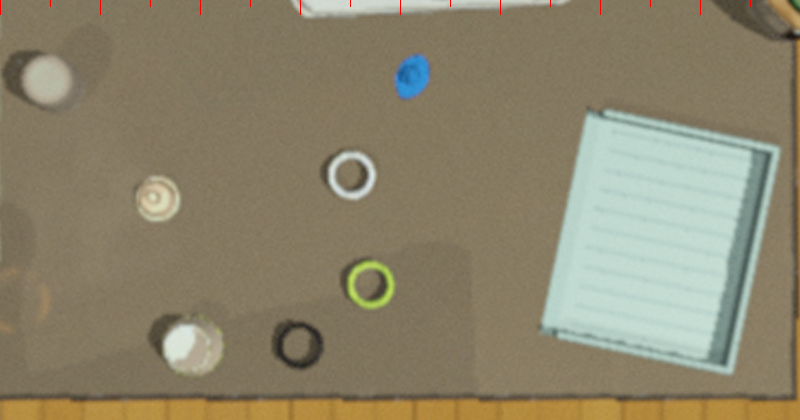

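The crop confirms it: lime ring at (370,284), white ring at (352,175), black decoy at (300,345), and the teat at (158,198). In world coordinates, green is about (.436,.030), white (.545,.048), teat (.522,.243), and the tray centre about (.480,-.264) with its axis turned about 12°. I'll cradle each piece behind two partly open fingers and push with the closing line across the direction of travel.

```bash
cat >> h.py <<'E'
def tcp(c,ang,off,flip):
    d=np.array([np.sin(-np.radians(ang)),-np.cos(np.radians(ang))]) # ang: deg turned from -y towards -x
    yaw=-90-ang+flip
    return np.asarray(c)-off*d, [180,0,yaw]
def sweep(way,off,start_off,flip,dry=False,rate=.07):
    """way: list of (cx,cy,z,ang) of the object's centre, off = centre to TCP when cradled"""
    P,o=tcp(way[0][:2],way[0][3],start_off,flip)
    L=[(np.r_[P,.15],o),(np.r_[P,way[0][2]],o)]
    for x,y,z,a in way[1:]:
        q,o=tcp((x,y),a,off,flip); L.append((np.r_[q,z],o))
    e=np.r_[tcp(way[-1][:2],way[-1][3],off+.012,flip)[0],way[-1][2]]; L.append((e,o)); L.append((np.r_[e[:2],.15],o))
    if dry: return [env.inverse_kinematics(list(p),o) for p,o in L]
    env.goto(list(L[0][0]),L[0][1])
    if env.move_straight(list(L[1][0]),rate=.12,force_limit=8): print("contact on descent",env.read_state()["position"]); raise SystemExit
    for i,(p,o) in enumerate(L[2:],2):
        f=env.move_straight(list(p),rotation=o,rate=.15 if i==len(L)-1 else rate,force_limit=25)
        s=env.read_state(); print(i,s["position"].round(4),s["force"].round(1),f,round(s["clock"],1))
        if f: raise SystemExit
W=[(.545,.048,.006,4),(.534,-.12,.006,4),(.532,-.155,.009,4),(.522,-.304,.009,4)]
G=[(.436,.030,.006,3),(.428,-.11,.006,3),(.426,-.14,.009,3),(.420,-.281,.009,3)]
T=[(.522,.243,.003,15),(.497,.15,.003,15),(.491,.08,.003,4),(.490,-.16,.003,2),(.489,-.19,.006,2),(.487,-.235,.007,2)]
E
python3 - <<'E'
from h import *
for flip in (0,180):
    for n,w in (("W",W),("G",G),("T",T)):
        r=sweep(w,.029,.042,flip,dry=True)
        print(flip,n,[None if q is None else np.round(q).astype(int).tolist() for q in r])
E
```

```text
0 W [[26, 19, -15, 0, -56, -30], [26, 30, -24, 0, -37, -30], [7, 29, -25, 0, -36, -11], [4, 29, -24, 0, -36, -8], [-12, 32, -18, 0, -40, 8], [-11, 32, -19, 0, -39, 7], [-11, 22, -11, 0, -57, 7]]
0 G [[30, 9, -30, 0, -51, -33], [30, 22, -39, 0, -28, -33], [11, 22, -40, 0, -28, -14], [7, 22, -40, 0, -29, -10], [-12, 25, -33, 0, -32, 9], [-10, 25, -33, 0, -32, 7], [-10, 13, -25, 0, -53, 7]]
0 T [[43, 23, -9, 0, -58, -58], [43, 33, -17, 0, -40, -58], [37, 29, -27, 0, -35, -52], [31, 27, -31, 0, -32, -35], [3, 27, -31, 0, -33, -5], [0, 27, -29, 0, -34, -2], [-5, 28, -27, 0, -35, 3], [-4, 28, -28, 0, -34, 2], [-4, 16, -19, 0, -54, 2]]
180 W [[26, 19, -15, 0, -56, 150], [26, 30, -24, 0, -37, 150], [7, 29, -25, 0, -36, 169], [4, 29, -24, 0, -36, 172], [-12, 32, -18, 0, -40, -172], [-11, 32, -19, 0, -39, -173], [-11, 22, -11, 0, -57, -173]]
180 G [[30, 9, -30, 0, -51, 147], [30, 22, -39, 0, -28, 147], [11, 22, -40, 0, -28, 166], [7, 22, -40, 0, -29, 170], [-12, 25, -33, 0, -32, -171], [-10, 25, -33, 0, -32, -173], [-10, 13, -25, 0, -53, -173]]
180 T [[43, 23, -9, 0, -58, 122], [43, 33, -17, 0, -40, 122], [37, 29, -27, 0, -35, 128], [31, 27, -31, 0, -32, 145], [3, 27, -31, 0, -33, 175], None, [-5, 28, -27, 0, -35, -177], None, None]
```

```bash
python3 - <<'E'
from h import *
env.gripper_to(.32); print(env.read_state()["opening"])
sweep(W,.029,.042,0)
p=env.grab_frame("top"); cv2.imwrite("pics/w.png",rectify(p,.018))
E
```

```text
0.3206000480028183
2 [ 0.536  -0.0909  0.006 ] [ 0.2  0.1 -0. ] False 8.8
3 [ 0.5339 -0.1265  0.009 ] [0.1 0.6 0.1] False 9.5
4 [ 0.524  -0.2748  0.009 ] [-0.4 -0.7 -0.4] False 11.8
5 [ 0.525  -0.2624  0.0091] [ 0.4  0.  -0.5] False 12.1
6 [ 0.5241 -0.2629  0.1489] [-0.4 -0.4  0.1] False 13.2
```

View pics/w.png

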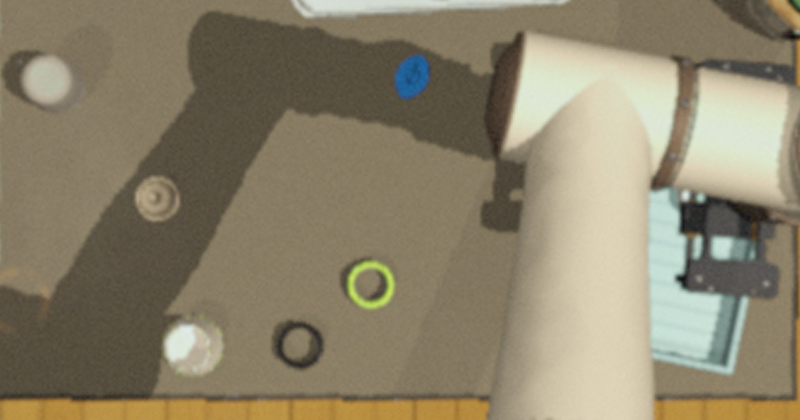

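The arm hides the tray, but the white ring has left its start at (352,175) and nothing else has moved. I'll sweep the green ring next, then park the arm above the teat start and look.

```bash
python3 - <<'E'
from h import *
sweep(G,.029,.042,0)
P,o=tcp(T[0][:2],15,.038,0); env.goto([*P,.15],o)
p=env.grab_frame("top"); cv2.imwrite("pics/g.png",rectify(p,.018))
print([(d["xyz"],d["score"]) for n in("teat","bottle") for d in env.search_frame(p,n)])
E
```

```text
2 [ 0.4295 -0.0809  0.006 ] [-0.2 -0.1  0.3] False 18.2
3 [ 0.4275 -0.1114  0.009 ] [ 0.5 -0.3  0.5] False 18.8
4 [ 0.4215 -0.2518  0.009 ] [ 0.8 -0.2  0. ] False 21.0
5 [ 0.4222 -0.2394  0.0091] [-0.4  0.1 -0.4] False 21.3
6 [ 0.4214 -0.2399  0.1491] [-0.  -0.1 -0.2] False 22.4
[([0.3727, 0.2095, 0.0087], 0.38), ([0.6323, 0.345, 0.082], 0.44)]
```

View pics/g.png

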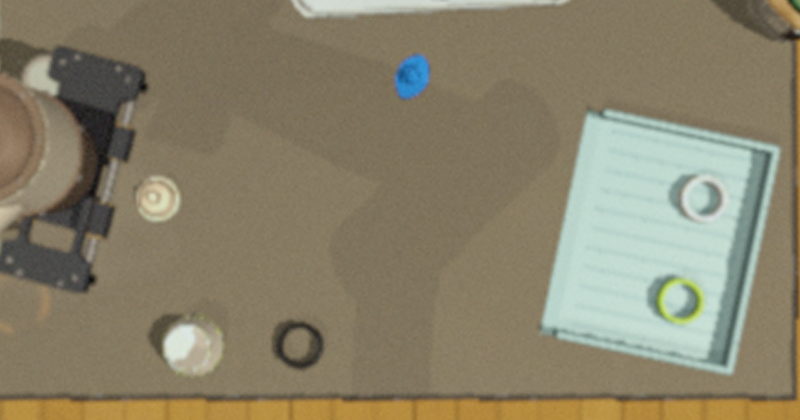

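Both rings lie flat on the tray floor: white at (704,198) and green at (680,301), which is where I wanted them. The bottle, cup and soother haven't moved. Now the teat.

```bash
python3 - <<'E'
from h import *
sweep(T,.027,.038,0,rate=.06)
P,o=tcp((.50,.12),4,.03,0); env.goto([*P,.25],o)
p=env.grab_frame("top"); cv2.imwrite("pics/t.png",rectify(p,.018))
q=env.grab_frame("side"); cv2.imwrite("pics/ts.png",cv2.resize(q["image"][130:300,140:420],None,fx=2.5,fy=2.5))
print(env.read_state()["clock"])
E
```

```text
2 [0.5041 0.1763 0.003 ] [-0.1 -0.1  1. ] False 28.0
3 [0.493  0.1072 0.003 ] [-0.8  0.1 -0.6] False 29.3
4 [ 0.491 -0.133  0.003] [0.9 0.3 0.1] False 33.5
5 [ 0.4898 -0.1633  0.006 ] [ 0.9 -0.  -0.1] False 34.1
6 [ 0.4878 -0.208   0.007 ] [-0.1  0.3 -0.1] False 35.0
7 [ 0.4885 -0.1953  0.0071] [-0.4  0.3 -0.3] False 35.4
8 [ 0.4876 -0.1959  0.1491] [-0.1 -0.1 -0.6] False 36.5
37.9333
```

View pics/t.png

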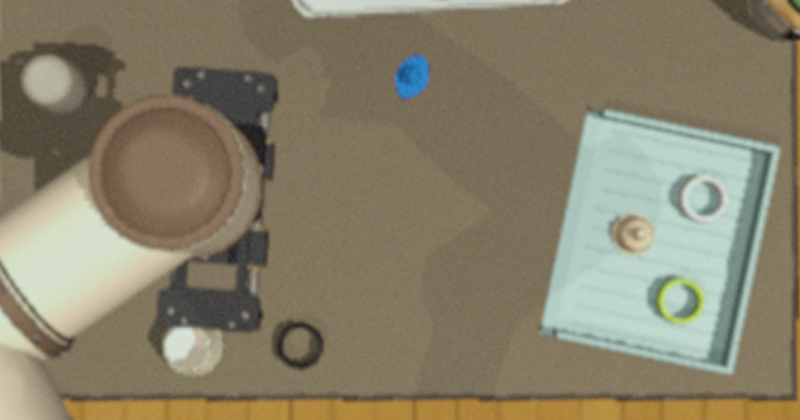

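View pics/ts.png

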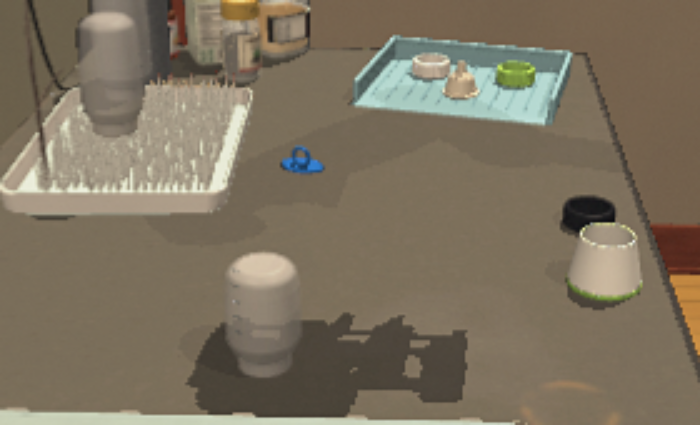

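The teat stands at (634,233) in the top view, in front of both flat rings and well past the ramp. In both views the cup, bottle and soother are where they started. The hand is clear.

```bash
python3 -c "
from workcell import env
print(env.close_job())"
```

```text
the job is handed in; nothing more can be done
None
```

I swept the green ring, the white ring and the teat up the ramp onto the tray's level floor, with the rings flat and the teat standing, and handed the job in at about 38 s of the 61 s. The final pictures show the soother, cup and bottle where they stood and the hand clear; the hand-in returned no verdict.

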